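# Knock a stuck dowel out of a drilled block with a long rod

## Robot

A 6-joint arm with a two-finger parallel gripper is mounted at the origin on the work surface. World frame = base frame: x ahead of the robot, y to its left, z up, the work surface at z = 0. Lengths are in mm, angles in rad, forces in N, time in s.
With the tool pointing down it reaches from about 400 to 925 mm from the base axis. Payload 12.5 kg.
Tool frame: the origin (TCP) lies between the finger pads; the fingertips stand 25 mm ahead of it and the grasp point (between the pads) lies 6 mm ahead of it; z points along the fingers, y is the line along which they close (so a half turn about z gives the same grasp; the last joint's range is limited). The gripper opens to 95 mm and grips with 3 to 60 N. Pads are 20 mm wide; open, the fingers measure 119 mm over their backs; the gripper's body (75 mm by 180 mm) begins 59 mm behind the grasp point.
Start: joints at [-1.23, 0.491, 1.559, -0, 1.092, -0.106], TCP at [270.075, -563.652, 239.661] pointing down, gripper open.
Joint ranges: [-3.1, 3.1], [-0.84, 2.19], [0.05, 2.79], [-1.13, 4.28], [0.06, 2.93], [-2.69, 2.69]. Speed limits (rad/s): [2.22, 2.22, 2.79, 3.14, 3.14, 3.14].

## Interface

Orientations are given as [roll, pitch, yaw] about the fixed x, y, z axes, in that order (R = Rz(yaw) Ry(pitch) Rx(roll)).
In Python, from cell import state, read_camera, job_done, cut_out gives the robot as it stands. The module is installed in compiled form; this text tells all that it offers.
- The arm moves only by the tool jog_arm, never from a script. Its argument "motion" is a list of rows, each a list of 2 entries, a list of its own where there are three numbers: the shift along the tool's x, y, z in mm, then the turn about the tool's z in rad. A call has 1 to 5 rows; each row is the pose to reach, as a shift and turn from the pose commanded when the call began, along the tool's axes at that moment; what a row does not reach only later rows make up. A row lasts 1/10 s, in which the tool goes at most 50 mm and 8.59 degrees, less where a joint would pass 70% of its speed; a pose out of reach is approached as far as the arm can. A call with a gripper value outside its range is refused whole. "grip" is the closure, from 0 (fully open) to 1 (shut), set as the call begins (left out, the last holds). The fingers move at their own pace and stop on an object; the grip force is fixed at half the most. Time passes only in rows, so rows that repeat a pose let the fingers close. It gives the time, the measured TCP pose, the force, the opening and the grip force at its end, in the units of the state.
- state(): the state, without advancing time (a new reading comes with each control period).
- read_camera(name): name is "scene" or "side" or "wrist"; returns a dict with "img" (400x640x3 uint8, blue, green, red), "vertical_fov" (degrees; the focal length in pixels is half the picture's height over the tangent of half this angle, whatever the lens; pixels are square), "cx", "cy" (the principal point, pixels), "k1" (the pictures are not rectified: a ray, as slopes to the right and down, at radius r is drawn at 1 + k1 r^2 times it, then the intrinsics apply), "extrinsics" (4x4, takes a point from camera to world coordinates). Camera axes: x right, y up, looking along -z (the intrinsics and any distortion apply to the point x, -y, -z); pixel columns grow to the right and rows downward; lengths in mm; the calibration is good to about 2 mm. A picture is of the moment at which its call begins. There is no depth.
- job_done(): hands the job in; it is judged then, once.
Trained networks look in a picture, given as the dict that the camera call returned (one of the last four; its "shot" number tells which), for a name from the list of things; names that differ only in an ending like _2 or _b are one class to them, and where a whole thing is asked for, a point or a joint stands for the part that bears it (a point fixed in the world has none). Each returns a list of dicts, best first, with "p" (0 to 1); they miss things now and then, are a little off and sometimes report something else, mostly with a low value. They report only what shows in the picture. A call takes as long as a camera call. They do not tell look-alikes from the thing itself.
- cut_out(name, picture): "region" (400x640 bool, what is visible of it) and "box" ([left, top, right, bottom] in pixels, round what is visible of it).
The state is a dict: "t": time; "joints": joint angles; "qvel": joint speeds; "tau": joint torques, N m; "eef_pos": TCP position; "tcp_rot": TCP orientation; "ft_force": force on the tool from outside, world axes, zero at the start; "moment": the same for the moment, N m; "opening": opening from 0.0 (shut) to 1.0 (fully open); "grip_force": force on a finger pad.
Only numpy, scipy, OpenCV 4.12 (cv2) and the standard library are available. Lean on these libraries where they do the work, as an engineer would, in place of code of your own. Each camera call takes 0.05 s, during which the arm holds its last target. There are 200 camera calls.

## Task

A wooden dowel is stuck deep in the bore of the clamped aluminium block. Take the steel knock-out rod from its wooden rest by the middle of its shaft, push it partway into the bore and let go of it there, then take it again further back at the black knob and push it fully home, so that the knob's shoulder sits against the block and the dowel stands out of the far side. Work gently: never jam or ram the rod, leave the other things on the bench alone, and let go at the end.

Things in the scene. Friction and masses are not known exactly. Their poses are not given: they have to be found in the camera images.
- block: aluminium block 180 mm long, 56 mm wide, its top 72 mm above the bench, held in a fixed dark steel clamp (base plate 110 mm wide, jaws on both sides up to 48 mm high, starting 20 mm behind the face). Fixed to the bench. Origin on the bench under the middle of the face that has the bore's mouth; x runs level along the bore into the block, z up.
- bore_mouth (a point): centre of the bore's mouth in the block's face, 45 mm above the bench; the bore runs level from here along the block's x, straight through all 180 mm, 15.5 mm wide with a 2 mm chamfer at the mouth
- bore_far_end (a point): centre of the bore's other end, 180 mm along x from the mouth
- dowel (a joint): how far (m) the stuck wooden dowel (13 mm thick, 60 mm long) has been pushed along the bore towards the far side; at 0 its near end lies 85 mm inside the mouth; it starts somewhere from 0 to 0.03 and can go to 0.09. It moves only when pushed with about 8 N and stays where it is left; with the rod rubbing in the bore the push needs 10 to 17 N in all. A rod that is let go partway in droops by about 0.03 rad, and pushed at that slant it wedges: level it with the bore first.
- dowel_near_end (a point): centre of the dowel's end that faces the bore's mouth (inside the bore)
- rod: knock-out rod, about 0.2 kg: a round steel shaft 14 mm thick and 150 mm long with a bevelled tip, and at its back a black round plastic knob 28 mm thick and 34 mm long. Origin on the axis at the knob's shoulder, where shaft and knob meet; x runs along the shaft to the tip. With the shoulder against the block the tip is 150 mm inside the bore. The rod is loose.
- rod_tip (a point): centre of the shaft's tip, 150 mm ahead of the rod's origin
- rod_knob (a point): middle of the knob, on the axis, 17 mm behind the rod's origin
- rest: wooden rest, fixed to the bench, base 150 x 50 x 12 mm, with two V-notched uprights 100 mm apart and 10 mm thick that carry the shaft level, its axis 45 mm above the bench; between the uprights 90 mm of shaft are free. Origin on the bench under its middle; the rod lies along its x with its shoulder 65 mm behind (-x) the origin.
- tape: roll of tape, ring 90 mm wide and 22 mm high, lying flat; bystander; origin at its underside
- glue: glue bottle, 52 mm wide, 85 mm tall, upright; bystander; origin at its underside
- offcut: wooden offcut 90 x 45 x 20 mm; bystander; origin at its underside
- driver: screwdriver lying on the bench; bystander
- dish: aluminium plate 110 mm wide, 22 mm high; bystander; origin at its underside
- marker: grey marker pen 16 mm thick, about 125 mm long, lying; bystander
Things that resemble listed ones, but are neither listed nor needed, are in the scene too. Leave any blue or purple look-alike of the rod alone.

How it is judged (in metres and radians):
On the way, in this order (a step that is already met when the one before it is completed fails the run):
1. held by the middle of its shaft (more than 30 mm ahead of the shoulder), the rod has its tip at least 30 mm inside the bore (x of the grasp point in the frame of rod above 0.03 m and x of rod_tip in the frame of bore_mouth above 0.03 m and angle between the x axis of rod and the x axis of block, either way round below 0.1 rad and horizontal distance between rod_tip and bore_mouth below 0.1 m), for 0.05 s.
2. the rod is let go while it is partway in: tip 30 to 110 mm inside the bore, untouched by the fingers (x of rod_tip in the frame of bore_mouth between 0.03 and 0.11 m and angle between the x axis of rod and the x axis of block, either way round below 0.1 rad and contact force between the fingers and rod below 0.1 N), for 0.2 s.
3. with the hand now at the knob end (less than 20 mm ahead of the shoulder), the rod's tip is pushed at least 130 mm into the bore (x of rod_tip in the frame of bore_mouth above 0.13 m and x of the grasp point in the frame of rod below 0.02 m), for 0.05 s.
At the end, for the whole second after the job is handed in: the rod is fully in the bore, its shoulder within 2 mm of the block's face and within 4 mm of the bore's mouth, in line with the bore to 0.05 rad and at rest; the dowel has been pushed to a joint value above 0.061 (standing out of the far side) (x of rod in the frame of bore_mouth above -0.002 m and distance between rod and bore_mouth below 0.004 m and angle between the x axis of rod and the x axis of block, either way round below 0.05 rad and value of joint dowel above 0.061 m and linear speed of rod below 0.01 m/s); the robot touches nothing.
It fails at once if the rod is jammed or rammed: more than 22 N between rod and block (contact force between rod and block above 22 N).
It fails at once if the hand presses on the block with more than 15 N (contact force between the arm and block above 15 N).
It fails at once if a bystander is moved by more than 30 mm (distance of any of tape, glue, offcut, driver, dish, marker from where it was at the start of the episode above 0.03 m).
It also fails if it takes over 67 s, if anything falls off the work surface, if the arm or the gripper's body presses on something with over 40 N, if the wrist force passes 120 N, or if a joint passes its speed limit or range.

## Working session

There is one attempt and no reset: what is moved stays moved. The work goes in short steps, Python scripts to look and compute and a tool call to move; the robot and the scene stay as the last step left them, time stands still between calls to the robot, and variables do not carry over. Pictures are saved under pics/ and viewed, at most 10 in all, crops included, and the job is handed in when it is done.

Besides the shell and the picture viewer there is one more tool, called after ">>>" as name(argument=value, ...), one argument or row to a line, values as JSON. jog_arm: Moves the arm, as the interface text tells. Its arguments: {"type":"object","properties":{"motion":{"type":"array"},"grip":{"type":"number"}},"required":["motion"]}

```bash
mkdir -p pics; cat > h.py <<'E'
import numpy as np, cv2
from cell import state, read_camera, job_done, cut_out
def K(c):
    f=200/np.tan(np.radians(c["vertical_fov"])/2); return f
def ray(c,u,v):
    f=K(c); d=np.array([(u-c["cx"])/f,(v-c["cy"])/f]); rd=np.hypot(*d); r=rd
    for _ in range(20): r=rd/(1+c["k1"]*r*r)
    s=d*(r/rd if rd>0 else 1)
    E=np.array(c["extrinsics"]); return E[:3,3],E[:3,:3]@np.array([s[0],-s[1],-1])
def onz(c,u,v,z):
    o,d=ray(c,u,v); return o+d*(z-o[2])/d[2]
def proj(c,P):
    E=np.array(c["extrinsics"]); p=E[:3,:3].T@(np.array(P,float)-E[:3,3]); s=np.array([p[0],-p[1]])/-p[2]
    s=s*(1+c["k1"]*(s@s)); return s*K(c)+[c["cx"],c["cy"]]
E
python3 - <<'E'
from h import *
s=state();print(s)
for n in("scene","side","wrist"):
    c=read_camera(n); cv2.imwrite(f"pics/{n}0.png",c["img"]); print(n,c["vertical_fov"],c["cx"],c["cy"],c["k1"],np.round(c["extrinsics"],3).tolist())
    for k in("rod","rest","block"):
        for d in cut_out(k,c)[:4]: 
            print(k,round(d["p"],2),d["box"])
E
```

```text
{'t': 0.0, 'joints': array([-1.22962237e+00,  4.91558964e-01,  1.55948498e+00, -3.26724632e-05,
        1.09169985e+00, -1.05565487e-01]), 'qvel': array([ 9.90202851e-04,  1.07501686e-03,  1.19869805e-03, -1.27940026e-04,
        5.21746127e-04, -3.19913065e-05]), 'tau': array([-1.29781853e-03, -6.12647295e+01, -2.58179283e+01,  6.92218076e-02,
        4.82697668e-02, -1.38591836e-04]), 'eef_pos': array([ 269.97182834, -563.42523606,  239.0498704 ]), 'tcp_rot': array([-3.14044486e+00, -9.24802152e-05,  4.46754472e-01]), 'ft_force': array([-0.38394564,  0.07745627, -0.46055806]), 'moment': array([-0.00643673,  0.01492725,  0.00711476]), 'grip_force': 0.0, 'opening': 1.0022549386893214}
scene 54.48738926226106 314.6720950732921 199.55433371407926 -0.09423312657235162 [[-0.022, -0.608, 0.793, 1331.061], [1.0, -0.03, 0.004, -2.985], [0.021, 0.793, 0.609, 624.633], [0.0, 0.0, 0.0, 1.0]]
rod 0.82 [433.3, 161.3, 459.5, 204.9]
rod 0.73 [339.0, 164.5, 404.0, 176.0]
rod 0.61 [268.8, 158.3, 326.5, 172.5]
rest 0.69 [339.6, 165.9, 402.9, 176.2]
rest 0.56 [339.7, 171.4, 389.5, 189.5]
block 0.8 [224.6, 181.0, 304.0, 231.7]
side 57.21086102050248 313.92034087010865 202.96223028898922 -0.08221635542053958 [[0.999, 0.023, -0.038, 532.706], [-0.044, 0.508, -0.86, -758.25], [-0.001, 0.861, 0.509, 506.543], [0.0, 0.0, 0.0, 1.0]]
rod 0.79 [203.4, 212.0, 247.0, 267.1]
rod 0.76 [237.3, 154.2, 295.1, 165.0]
rod 0.73 [256.1, 165.0, 268.2, 196.7]
rest 0.9 [251.3, 174.7, 276.4, 211.5]
block 0.89 [299.4, 208.6, 361.1, 281.7]
wrist 71.03243529999698 318.6949556192364 197.811886640523 -0.020510822060494757 [[0.432, 0.861, 0.267, 345.45], [-0.902, 0.412, 0.129, -526.675], [0.001, -0.297, 0.955, 384.193], [0.0, 0.0, 0.0, 1.0]]
```

View pics/scene0.png

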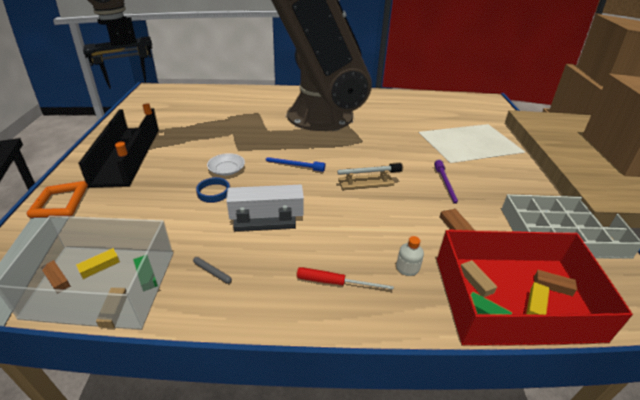

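View pics/side0.png

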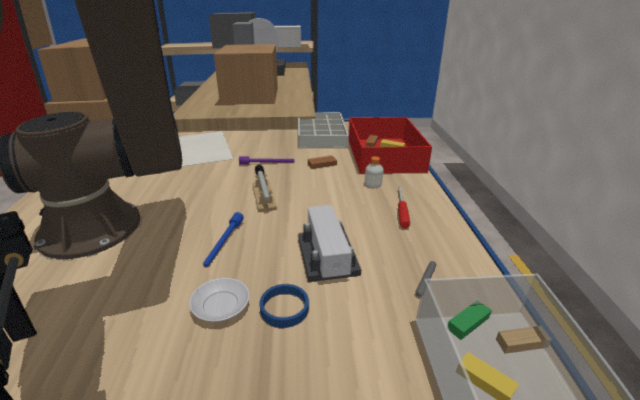

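The rod on the rest is at (370,172) in scene and (262,185) in side: steel shaft, black knob at +y. Its look-alikes are the blue rod at (295,163) and (225,238), and the purple rod at (445,180) and (267,160). I choose the steel rod on the rest. The block is at (265,205) in scene and (328,240) in side. I'll check both in close crops.

```bash
python3 - <<'E'
from h import *
a=cv2.imread("pics/scene0.png");b=cv2.imread("pics/side0.png")
A=cv2.resize(a[150:245,215:415],(800,380),interpolation=cv2.INTER_CUBIC)
B=cv2.resize(b[150:290,190:380],(298,220),interpolation=cv2.INTER_CUBIC)
B1=cv2.resize(b[200:285,290:375],(220,220),interpolation=cv2.INTER_CUBIC)
B2=cv2.resize(b[155:215,235:295],(220,220),interpolation=cv2.INTER_CUBIC)
cv2.imwrite("pics/crop1.png",np.vstack([A,np.hstack([B1,B2,np.zeros((220,360,3),np.uint8)])]))
E
```

```text
(no output)
```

View pics/crop1.png

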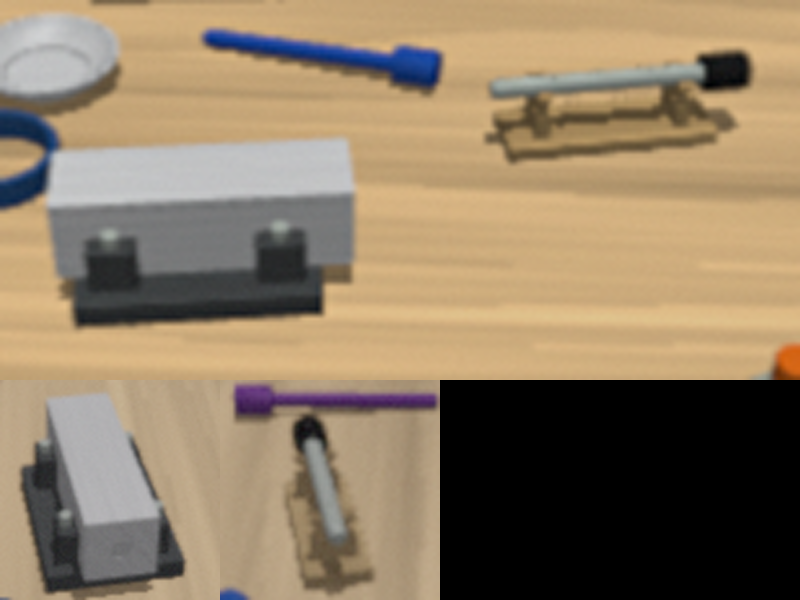

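The crop shows the steel rod on its rest, its tip at about (338,172) and its knob end at (402,167) in scene pixels. The block's right (+y) end has the longer overhang past the clamp, so it faces the rod and is the mouth side. I'll fit both poses next.

```bash
python3 - <<'E'
from h import *
from scipy.optimize import least_squares
cs=read_camera("scene"); cd=read_camera("side")
S=lambda p:(215+p[0]/4,150+p[1]/4); D=lambda p:(290+p[0]/2.588,200+(p[1]-380)/2.588); R=lambda p:(235+(p[0]-220)/3.667,155+(p[1]-380)/3.667)
def bp(q,x,y,z): c,s=np.cos(q[2]),np.sin(q[2]); return [q[0]+c*x-s*y,q[1]+s*x+c*y,z]
# block x approx -Y; y(local)= left of -Y = +X
cor={'nf':(0,28),'nb':(0,-28),'ff':(180,28),'fb':(180,-28)}
so={'fb':(50,152),'nb':(350,140),'nf':(355,197),'ff':(48,207)}
do={'nb':(47,400),'nf':(108,395),'ff':(157,515),'fb':(80,525)}
def res(q,which):
    r=[]
    for k,v in cor.items():
        P=bp(q,*v,72)
        if 's' in which:r+=list(proj(cs,P)-S(so[k]))
        if 'd' in which:r+=list(proj(cd,P)-D(do[k]))
    return np.array(r)
for w in('s','d','sd'):
    o=least_squares(res,[600,-50,-1.6],x_scale=[100,100,.1],args=(w,)); print(w,o.x.round(3),o.fun.round(1))
for c,t,k in((cs,S((490,90)),S((748,68))),(cd,R((338,538)),R((310,417)))):
    print("tip",onz(c,*t,45).round(1),"knobback",onz(c,*k,45).round(1))
E
```

```text
s [581.721 -35.172  -1.454] [ 0.2 -0.3 -0.2  0.1 -0.7  0.3  0.7 -0.1]
d [577.862 -38.067  -1.46 ] [ 0.1 -0.8 -0.3 -0.8 -0.2  1.   0.4  0.1]
sd [578.844 -36.268  -1.46 ] [-0.3 -1.1  0.5 -1.2 -0.5 -0.6  0.1 -1.2 -1.  -0.7  0.2  0.4  0.6 -1.
  0.9 -0.5]
tip [452.3  52.1  45. ] knobback [414.  233.6  45. ]
tip [449.5  51.2  45. ] knobback [413.3 252.5  45. ]
```

Fitted poses:
- **Block:** mouth at about (579,-36), bore heading about -1.457 rad.
- **Rod:** tip at about (451,52), heading about -1.37 rad, so the mid-shaft grasp is at about (433,140).

These agree with the given rod length (184 mm) and block size. Setting out.

>>> jog_arm(
  motion=[
    [[43,-21,0],0],
    [[87,-43,0],0],
    [[130,-64,0],0],
    [[174,-85,0],0],
    [[217,-107,0],0],
  ],
  grip=0,
)

```text
t: 1.2
eef_pos: [420.5, -371.8, 239.8]
tcp_rot: [3.141, -0.0, 0.447]
ft_force: [0.5, -0.8, 0.0]
opening: 1.001
grip_force: 0.0
```

>>> jog_arm(
  motion=[
    [[29,-33,0],-0.14],
    [[58,-66,0],-0.28],
    [[88,-100,0],-0.42],
    [[117,-133,0],-0.56],
    [[146,-166,0],-0.7],
  ],
)

```text
t: 1.7
eef_pos: [479.7, -158.9, 239.9]
tcp_rot: [3.141, 0.0, 1.152]
ft_force: [0.7, -0.8, -0.1]
opening: 1.0
grip_force: 0.0
```

>>> jog_arm(
  motion=[
    [[36,-22,4],-0.125],
    [[72,-44,8],-0.25],
    [[109,-65,12],-0.375],
    [[145,-87,16],-0.5],
    [[181,-109,19],-0.623],
  ],
)

```text
t: 2.2
eef_pos: [454.2, 50.8, 220.6]
tcp_rot: [3.141, 0.0, 1.775]
ft_force: [0.4, -0.6, -0.2]
opening: 1.0
grip_force: 0.0
```

>>> jog_arm(
  motion=[
    [[31,-1,7],0],
    [[62,-2,13],0],
    [[93,-4,20],0],
    [[93,-4,20],0],
  ],
)

```text
t: 2.6
eef_pos: [431.1, 141.9, 200.1]
tcp_rot: [-3.141, -0.0, 1.773]
ft_force: [-0.0, 0.2, 0.2]
opening: 1.0
grip_force: 0.0
```

```bash
python3 - <<'E'
from h import *
c=read_camera("wrist"); im=c["img"].copy()
for k in ("rod","rest"):
  for d in cut_out(k,c)[:3]:
    print(k,round(d["p"],2),d["box"])
    if k=="rod":
        v,u=np.nonzero(d["region"]); P=np.array([onz(c,a,b,45)[:2] for a,b in zip(u[::5],v[::5])])
        m=P.mean(0); w,V=np.linalg.eigh(np.cov(P.T)); ax=V[:,1]; ax=ax*(-np.sign(ax[1])); t=(P-m)@ax
        print(m.round(1),"yaw",np.arctan2(ax[1],ax[0]).round(4),"ends",(m+ax*t.min()).round(1),(m+ax*t.max()).round(1),np.ptp(t).round(1))
cv2.imwrite("pics/w1.png",im); print(state()["eef_pos"].round(1),state()["tcp_rot"].round(4))
E
```

```text
rod 0.85 [298.5, 102.8, 334.2, 262.3]
[424.5 161. ] yaw -1.3741 ends [410.3 232.1] [446.4  50.9] 184.8
rod 0.74 [215.7, 260.7, 271.5, 342.2]
[366.5 -12. ] yaw -1.8354 ends [381.2  42.1] [345.  -91.3] 138.3
rest 0.62 [295.9, 124.1, 339.2, 240.0]
[432.5 139.4 200.8] [3.1412e+00 2.0000e-04 1.7703e+00]
```

View pics/w1.png

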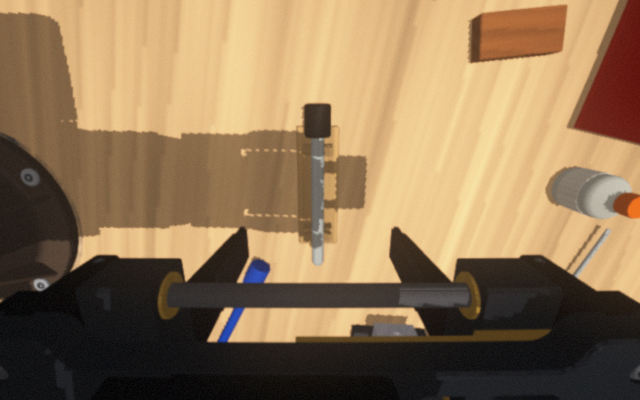

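The wrist picture shows the steel rod centred at column 318, its knob at (317,120) and tip at (318,263), between the open fingers (240 and 395). The fit gives a length of 184.8 mm and a heading of -1.374, both plausible. The only neighbour in view is the blue look-alike at (245,300), clear of the fingers. I'll shift slightly, descend and grip.

>>> jog_arm(
  motion=[
    [[0,-2,30],0],
    [[0,-2,65],0],
    [[0,-2,100],0],
    [[0,-2,130],0],
    [[0,-2,149],0],
  ],
)

```text
t: 3.25
eef_pos: [430.5, 138.0, 50.0]
tcp_rot: [-3.141, 0.0, 1.768]
ft_force: [-0.1, 0.4, 0.1]
opening: 1.002
grip_force: 0.0
```

>>> jog_arm(
  motion=[
    [[0,0,0],0],
    [[0,0,0],0],
    [[0,0,0],0],
    [[0,0,0],0],
    [[0,0,0],0],
  ],
  grip=1,
)

```text
t: 3.75
eef_pos: [430.7, 139.2, 52.4]
tcp_rot: [3.14, 0.0, 1.77]
ft_force: [0.1, -0.8, -1.0]
opening: 0.637
grip_force: 0.0
```

>>> jog_arm(
  motion=[
    [[0,0,0],0],
    [[0,0,0],0],
    [[0,0,0],0],
  ],
)

```text
t: 4.05
eef_pos: [430.3, 139.2, 51.7]
tcp_rot: [3.141, 0.0, 1.77]
ft_force: [0.2, -0.2, -1.7]
opening: 0.382
grip_force: 0.0
```

>>> jog_arm(
  motion=[
    [[0,0,0],0],
    [[0,0,0],0],
    [[0,0,0],0],
    [[0,0,0],0],
    [[0,0,0],0],
  ],
)

```text
t: 4.55
eef_pos: [429.9, 139.1, 51.5]
tcp_rot: [-3.141, 0.0, 1.77]
ft_force: [-3.6, -0.7, 1.7]
opening: 0.14
grip_force: 30.0
```

```bash
python3 - <<'E'
from h import *
s=state(); print({k:np.round(s[k],3) for k in("eef_pos","tcp_rot","ft_force","moment","opening","grip_force")})
E
```

```text
{'eef_pos': array([429.941, 139.114,  51.545]), 'tcp_rot': array([-3.141,  0.   ,  1.77 ]), 'ft_force': array([-3.556, -0.709,  1.724]), 'moment': array([-0.071,  0.309,  0.009]), 'opening': np.float64(0.14), 'grip_force': np.float64(30.0)}
```

The rod is gripped at an opening of 0.14, about 13-14 mm, which matches the shaft. I'll lift it, then move beside the block mouth for a wrist look.

>>> jog_arm(
  motion=[
    [[0,0,-8],0],
    [[0,0,-25],0],
    [[0,0,-50],0],
    [[0,0,-70],0],
    [[0,0,-80],0],
  ],
)

```text
t: 5.05
eef_pos: [430.9, 139.3, 133.5]
tcp_rot: [3.139, 0.0, 1.77]
ft_force: [0.6, 0.1, -2.1]
opening: 0.141
grip_force: 30.0
```

>>> jog_arm(
  motion=[
    [[-43,7,0],0.017],
    [[-86,13,0],0.034],
    [[-130,20,0],0.051],
    [[-173,26,0],0.068],
    [[-216,33,0],0.085],
  ],
)

```text
t: 5.55
eef_pos: [505.6, -67.9, 131.5]
tcp_rot: [-3.142, 0.0, 1.684]
ft_force: [0.9, 1.0, -1.6]
opening: 0.14
grip_force: 30.0
```

>>> jog_arm(
  motion=[
    [[0,0,0],0],
    [[0,0,0],0],
    [[0,0,0],0],
  ],
)

```text
t: 5.85
eef_pos: [504.9, -65.4, 131.4]
tcp_rot: [-3.141, -0.0, 1.685]
ft_force: [0.5, 0.5, -2.0]
opening: 0.138
grip_force: 30.0
```

```bash
python3 - <<'E'
from h import *
s=state(); print({k:np.round(s[k],3) for k in("eef_pos","tcp_rot","ft_force","opening","grip_force")})
c=read_camera("wrist"); cv2.imwrite("pics/w2.png",c["img"]); np.save("w2.npy",c,allow_pickle=True)
for k in("block","rod"):
  for d in cut_out(k,c)[:3]: print(k,round(d["p"],2),d["box"])
for p in([579,-36.5,72],[579,-36.5,45]): print(proj(c,p))
E
```

```text
{'eef_pos': array([504.886, -65.412, 131.433]), 'tcp_rot': array([-3.141, -0.   ,  1.685]), 'ft_force': array([ 0.455,  0.45 , -1.98 ]), 'opening': np.float64(0.138), 'grip_force': np.float64(30.0)}
block 0.72 [339.3, 180.4, 451.3, 341.6]
rod 0.76 [143.4, 91.9, 202.8, 266.5]
rod 0.67 [286.3, 85.8, 344.9, 338.6]
[419.82788322 199.15626003]
[409.03284023 189.66972352]
```

View pics/w2.png

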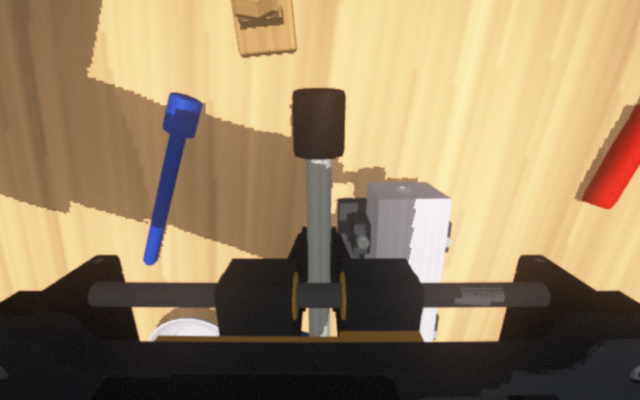

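The picture shows the held rod vertical at column 319, its knob at (319,123). The block's face looks toward the camera, its top edge running from about (370,197) to (450,196), and the bore mouth shows at (404,188). So the mouth is on the +y side. One enlarged crop will give the edges more exactly.

```bash
python3 - <<'E'
from h import *
a=cv2.imread("pics/w2.png")
A=cv2.resize(a[172:270,345:465],(720,588),interpolation=cv2.INTER_CUBIC)
cv2.imwrite("pics/crop2.png",A)
E
```

```text
(no output)
```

View pics/crop2.png

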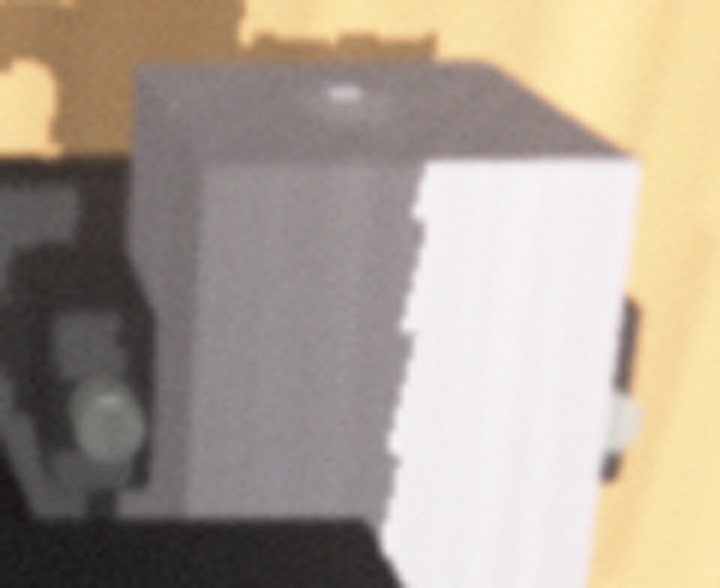

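The crop puts the face's top edge from (205,160) to (638,160), its lower corners at (135,65) and (490,65), and the bore's glint at (345,95). Next, positions from these.

```bash
python3 - <<'E'
from h import *
c=np.load("w2.npy",allow_pickle=True).item(); s=state()
U=lambda x,y:(345+(x+.5)/6-.5,172+(y+.5)/6-.5)
f=lambda x,y,z:onz(c,*U(x,y),z)[:2]
nl,nr,l2,r2=f(205,160,72),f(638,160,72),f(188,510,72),f(586,580,72)
bl,br=f(135,65,0),f(490,65,0); m=f(345,97,45)
ang=lambda a,b:np.arctan2(*(b-a)[::-1]).round(4)
print("top",nl,nr,"w",np.linalg.norm(nr-nl).round(1),"mid",(nl+nr)/2,"faceang",ang(nl,nr)-np.pi/2)
print("edges",ang(nl,l2),ang(nr,r2)); print("bottom mid",(bl+br)/2,"w",np.linalg.norm(br-bl).round(1)); print("glint",m)
# rod held: knob sides and shaft at z
z=s["eef_pos"][2]-6
k=onz(c,319,88,z+10); print("rod shaft", onz(c,318.7,200,z), onz(c,318.7,330,z),s["eef_pos"])
v,u=np.nonzero(cut_out("rod",c)[1]["region"]) if 0 else (0,0)
g=c["img"].astype(int).sum(2)
for r in(175,190,205,215): print(r, g[r,298:340].tolist())
E
```

```text
top [547.56362236 -39.39214766] [602.63640449 -33.04408569] w 55.4 mid [575.10001342 -36.21811668] faceang -1.4559963267948965
edges -1.4383 -1.4326
bottom mid [581.29655705 -41.17723481] w 60.3
glint [572.71815592 -35.51124342]
rod shaft [500.28269276 -29.00619035 125.67974016] [ 510.5986644  -118.76222205  125.67974016] [505.16299725 -65.0712728  131.67974016]
175 [346, 344, 347, 350, 344, 349, 340, 339, 329, 329, 338, 341, 344, 347, 358, 358, 357, 357, 354, 353, 356, 343, 339, 340, 358, 355, 363, 363, 350, 349, 332, 324, 317, 340, 363, 389, 390, 382, 389, 388, 389, 388]
190 [345, 347, 334, 347, 339, 343, 341, 339, 323, 313, 332, 341, 336, 350, 350, 354, 355, 352, 355, 358, 350, 342, 346, 349, 342, 358, 364, 351, 350, 344, 320, 317, 380, 528, 613, 635, 636, 642, 642, 637, 641, 641]
205 [339, 336, 340, 341, 335, 342, 342, 348, 328, 335, 335, 325, 335, 344, 354, 352, 362, 359, 357, 356, 334, 333, 338, 345, 347, 353, 352, 346, 350, 337, 321, 312, 366, 533, 614, 633, 634, 612, 492, 340, 225, 226]
215 [342, 329, 340, 345, 340, 335, 347, 353, 333, 326, 323, 335, 336, 342, 352, 346, 363, 355, 359, 353, 344, 336, 331, 347, 350, 346, 355, 356, 344, 324, 330, 313, 313, 357, 376, 381, 381, 378, 363, 281, 200, 208]
```

```bash
python3 - <<'E'
from h import *
c=np.load("w2.npy",allow_pickle=True).item()
b=cv2.GaussianBlur(c["img"],(3,3),0).astype(float)
def edge(ch,r,a,z,sgn):
    p=b[r-1:r+2,a:z,ch].mean(0) if ch<3 else b[r-1:r+2,a:z].sum(2).mean(0)
    g=np.clip(sgn*np.gradient(p),0,None); i=g.argmax(); w=np.zeros_like(g); w[max(i-2,0):i+3]=g[max(i-2,0):i+3]
    return a+(w*np.arange(len(g))).sum()/w.sum()
def line(rows,a,z,ch,s):
    P=[]
    for r in rows: P.append(onz(c,edge(ch,r,*( (a,z)),s),r,72)[:2])
    P=np.array(P); 
    for _ in range(3):
        k=np.polyfit(P[:,1],P[:,0],1); e=P[:,0]-np.polyval(k,P[:,1]); P=P[abs(e)<max(1.5*e.std(),.3)]
    return np.polyval(k,-36.3),np.arctan2(-1,-k[0]).round(4),len(P),e.std().round(2)
print("R",line(list(range(201,219))+list(range(255,330)),436,456,0,-1))
print("R2",line(list(range(201,219))+list(range(255,268)),436,456,0,-1))
print("L",line(range(201,256),371,386,3,1))
P=[onz(c,u,199+0,72) for u in (385,440)]
# front edge rows
Q=[]
for u in range(382,447,2):
    p=b[192:206,u-1:u+2].sum(2).mean(1); g=np.abs(np.gradient(p)); i=g.argmax(); w=g[max(i-2,0):i+3]; r=192+max(i-2,0)+(w*np.arange(len(w))).sum()/w.sum(); Q.append(onz(c,u,r,72)[:2])
Q=np.array(Q);k=np.polyfit(Q[:,0],Q[:,1],1); print("F",np.arctan(k[0])-np.pi/2,np.polyval(k,576),(Q[:,1]-np.polyval(k,Q[:,0])).std())
E
```

```text
R (np.float64(603.4828724198736), np.float64(-1.4381), 65, np.float64(0.45))
R2 (np.float64(603.619354473808), np.float64(-1.4397), 31, np.float64(0.05))
L (np.float64(547.0780246806312), np.float64(-1.4653), 36, np.float64(1.32))
F -1.4343388494457892 -36.3308426559164 0.1704087897399659
```

Two wrist edges agree on a bore heading of about -1.44 and a mouth at about (576.3,-36), after correcting the wrist's 0.9 mm lateral bias seen on the held rod. Moving to the pre-insert pose, tip about 25 mm before the mouth.

>>> jog_arm(
  motion=[
    [[30,12,0],-0.003],
    [[60,27,0],-0.006],
    [[90,44,0],-0.01],
    [[118,60,0],-0.015],
    [[136,72,0],-0.015],
  ],
)

```text
t: 6.5
eef_pos: [561.6, 80.1, 131.7]
tcp_rot: [3.141, -0.0, 1.702]
ft_force: [-1.0, -0.8, -2.3]
opening: 0.139
grip_force: 30.0
```

>>> jog_arm(
  motion=[
    [[0,0,20],0],
    [[0,0,42],0],
    [[0,0,62],0],
    [[0,0,75],0],
    [[0,0,80],0],
  ],
)

```text
t: 7.0
eef_pos: [560.9, 77.7, 50.6]
tcp_rot: [-3.14, -0.0, 1.701]
ft_force: [-0.6, -0.1, -3.3]
opening: 0.138
grip_force: 30.0
```

>>> jog_arm(
  motion=[
    [[0,0,0],0],
    [[0,0,0],0],
    [[0,0,0],0],
  ],
)

```text
t: 7.3
eef_pos: [561.8, 77.3, 52.5]
tcp_rot: [3.14, 0.0, 1.7]
ft_force: [-0.2, 0.4, -1.5]
opening: 0.14
grip_force: 30.0
```

```bash
python3 - <<'E'
from h import *
s=state(); print({k:np.round(s[k],3) for k in("eef_pos","tcp_rot","ft_force","moment","opening","grip_force")})
a=read_camera("scene");b=read_camera("side")
A=cv2.resize(a["img"][165:245,215:335],(600,400),interpolation=cv2.INTER_CUBIC)
for c,n in((a,"scene"),(b,"side")):
    y=s["tcp_rot"][2]-np.pi; d=np.array([np.cos(y),np.sin(y),0]); g=s["eef_pos"]-[0,0,6.5]; print(n,"tip",proj(c,g+90*d),"mouth",proj(c,[576.3,-36,45]),"toptip",proj(c,g+90*d+[0,0,7]))
B=cv2.resize(b["img"][170:285,290:370],(139,200),interpolation=cv2.INTER_CUBIC)
B=cv2.resize(b["img"][195:245,285:350],(260,200),interpolation=cv2.INTER_CUBIC)
o=np.zeros((600,600,3),np.uint8);o[:400]=A;o[400:,:260]=B;cv2.imwrite("pics/pre.png",o)
E
```

```text
{'eef_pos': array([561.81 ,  77.288,  52.453]), 'tcp_rot': array([3.14, 0.  , 1.7 ]), 'ft_force': array([-0.22 ,  0.425, -1.495]), 'moment': array([-0.038, -0.086,  0.032]), 'opening': np.float64(0.14), 'grip_force': np.float64(30.0)}
scene tip [312.66878588 198.64774939] mouth [302.82717242 199.37881879] toptip [312.72137476 196.37169763]
side tip [317.30895496 209.67909322] mouth [319.08289014 215.38320574] toptip [317.32044071 207.1787515 ]
```

View pics/pre.png

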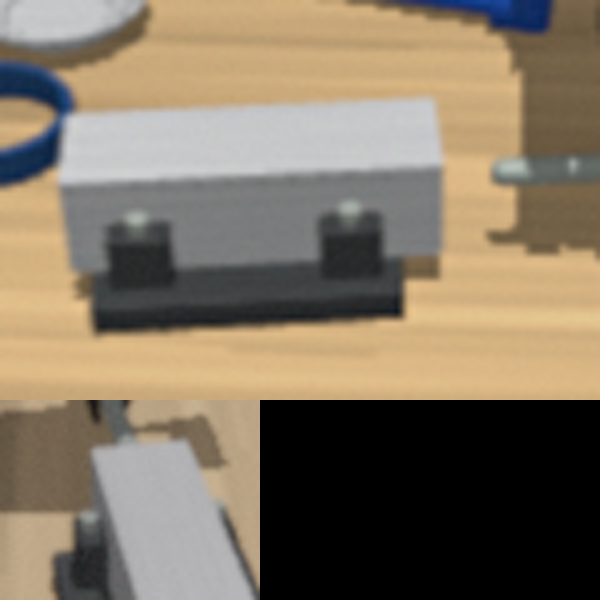

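The scene crop shows the tip at (313,199), level with the predicted mouth at (303,199) and about 24 mm out, as planned. Advancing gently while watching the force.

>>> jog_arm(
  motion=[
    [[-6,0,0],0],
    [[-12,0,0],0],
    [[-17,0,0],0],
    [[-21,0,0],0],
    [[-21,0,0],0],
  ],
)

```text
t: 7.9
eef_pos: [564.3, 55.8, 51.6]
tcp_rot: [3.142, 0.0, 1.699]
ft_force: [-0.2, 0.2, -2.6]
opening: 0.138
grip_force: 30.0
```

>>> jog_arm(
  motion=[
    [[-1,0,0],0],
    [[-2,0,0],0],
    [[-3,0,0],0],
    [[-4,0,0],0],
    [[-5,0,0],0],
  ],
)

```text
t: 8.4
eef_pos: [564.8, 51.5, 51.6]
tcp_rot: [3.142, 0.0, 1.7]
ft_force: [0.5, -0.8, -2.2]
opening: 0.143
grip_force: 30.0
```

>>> jog_arm(
  motion=[
    [[-1,0,0],0],
    [[-2,0,0],0],
    [[-3,0,0],0],
    [[-4,0,0],0],
    [[-5,0,0],0],
  ],
)

```text
t: 8.9
eef_pos: [565.4, 46.5, 51.6]
tcp_rot: [-3.142, 0.0, 1.7]
ft_force: [-0.1, 0.4, -1.7]
opening: 0.142
grip_force: 30.0
```

>>> jog_arm(
  motion=[
    [[-1,0,0],0],
    [[-2,0,0],0],
    [[-3,0,0],0],
    [[-4,0,0],0],
    [[-5,0,0],0],
  ],
)

```text
t: 9.4
eef_pos: [566.1, 41.5, 51.6]
tcp_rot: [-3.142, 0.0, 1.7]
ft_force: [0.2, -0.1, -2.5]
opening: 0.139
grip_force: 30.0
```

Nominally the tip is about 12 mm inside with no force. Continuing.

>>> jog_arm(
  motion=[
    [[-1.5,0,0],0],
    [[-3,0,0],0],
    [[-4.5,0,0],0],
    [[-6,0,0],0],
    [[-7.5,0,0],0],
  ],
)

```text
t: 9.9
eef_pos: [567.1, 34.0, 51.6]
tcp_rot: [3.142, 0.0, 1.7]
ft_force: [0.4, -0.3, -1.6]
opening: 0.139
grip_force: 30.0
```

>>> jog_arm(
  motion=[
    [[-1.5,0,0],0],
    [[-3,0,0],0],
    [[-4.5,0,0],0],
    [[-6,0,0],0],
    [[-7.5,0,0],0],
  ],
)

```text
t: 10.4
eef_pos: [568.0, 26.6, 51.6]
tcp_rot: [-3.142, 0.0, 1.7]
ft_force: [-0.7, 0.2, -2.0]
opening: 0.142
grip_force: 30.0
```

>>> jog_arm(
  motion=[
    [[-1.5,0,0],0],
    [[-3,0,0],0],
    [[-4.5,0,0],0],
    [[-6,0,0],0],
    [[-7.5,0,0],0],
  ],
)

```text
t: 10.9
eef_pos: [569.0, 19.1, 51.6]
tcp_rot: [3.142, 0.0, 1.7]
ft_force: [0.1, -0.4, -1.9]
opening: 0.14
grip_force: 30.0
```

>>> jog_arm(
  motion=[
    [[-2,0,0],0],
    [[-4,0,0],0],
    [[-6,0,0],0],
    [[-8,0,0],0],
    [[-10,0,0],0],
  ],
)

```text
t: 11.4
eef_pos: [570.3, 9.2, 51.6]
tcp_rot: [3.142, 0.0, 1.7]
ft_force: [0.1, 0.4, -1.4]
opening: 0.141
grip_force: 30.0
```

>>> jog_arm(
  motion=[
    [[-2,0,0],0],
    [[-4,0,0],0],
    [[-6,0,0],0],
    [[-8,0,0],0],
    [[-10,0,0],0],
  ],
)

```text
t: 11.9
eef_pos: [571.6, -0.7, 51.6]
tcp_rot: [3.142, 0.0, 1.7]
ft_force: [0.1, 0.3, -2.9]
opening: 0.137
grip_force: 30.0
```

>>> jog_arm(
  motion=[
    [[-2,0,0],0],
    [[-4,0,0],0],
    [[-6,0,0],0],
    [[-8,0,0],0],
    [[-10,0,0],0],
  ],
)

```text
t: 12.4
eef_pos: [572.9, -10.7, 51.6]
tcp_rot: [3.142, 0.0, 1.7]
ft_force: [0.6, -0.1, -1.7]
opening: 0.137
grip_force: 30.0
```

>>> jog_arm(
  motion=[
    [[-2,0,0],0],
    [[-4,0,0],0],
    [[-6,0,0],0],
    [[-6,0,0],0],
    [[-6,0,0],0],
  ],
)

```text
t: 12.9
eef_pos: [573.6, -16.5, 51.6]
tcp_rot: [-3.142, 0.0, 1.7]
ft_force: [-0.2, -0.1, -1.9]
opening: 0.139
grip_force: 30.0
```

>>> jog_arm(
  motion=[
    [[0,0,0],0],
    [[0,0,0],0],
    [[0,0,0],0],
    [[0,0,0],0],
    [[0,0,0],0],
  ],
  grip=0.4,
)

```text
t: 13.4
eef_pos: [573.7, -16.4, 51.7]
tcp_rot: [3.141, 0.0, 1.7]
ft_force: [-0.4, -0.2, 0.1]
opening: 0.505
grip_force: 0.0
```

>>> jog_arm(
  motion=[
    [[0,0,0],0],
    [[0,0,0],0],
    [[0,0,0],0],
  ],
)

```text
t: 13.7
eef_pos: [573.6, -16.4, 51.6]
tcp_rot: [3.142, 0.0, 1.7]
ft_force: [0.4, 0.4, -1.0]
opening: 0.598
grip_force: 0.0
```

```bash
python3 - <<'E'
from h import *
s=state(); print({k:np.round(s[k],3) for k in("eef_pos","tcp_rot","ft_force","moment","opening","grip_force")})
a=read_camera("wrist"); b=read_camera("scene")
o=np.vstack([cv2.resize(a["img"][40:300,200:440],(369,400)),np.zeros((200,369,3),np.uint8)]); p=cv2.resize(b["img"][140:260,240:370],(422,390),interpolation=cv2.INTER_CUBIC)
w=np.zeros((600,800,3),np.uint8); w[:,:369]=o; w[:390,370:792]=p; cv2.imwrite("pics/rel.png",w)
E
```

```text
{'eef_pos': array([573.621, -16.441,  51.611]), 'tcp_rot': array([3.142, 0.   , 1.7  ]), 'ft_force': array([ 0.444,  0.362, -0.997]), 'moment': array([ 0.008, -0.057,  0.002]), 'opening': np.float64(0.598), 'grip_force': np.float64(0.0)}
```

View pics/rel.png

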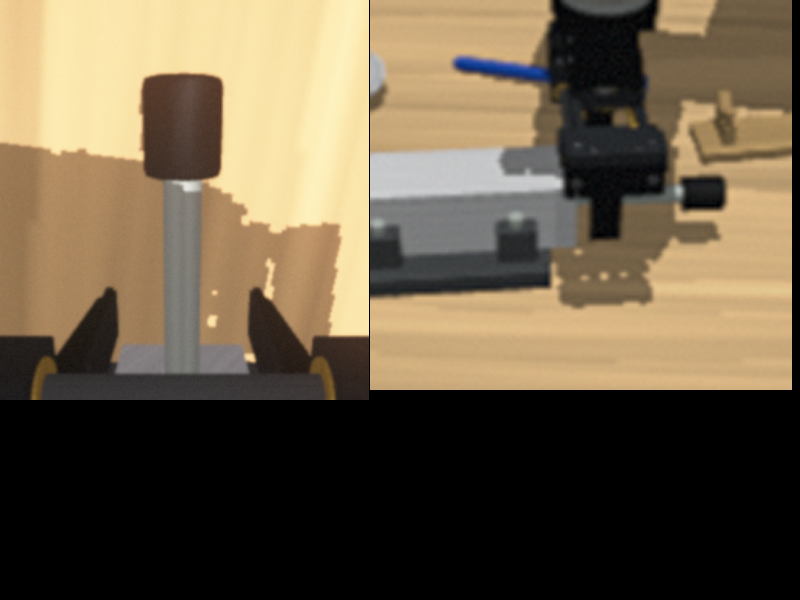

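The rod stays in the bore after release. In the left view the knob spans rows 73-178 at column 182, in line with the fingers, and in the scene view the knob sits free at (703,193). I'll check the shoulder position from the wrist pixels before going back to the knob.

```bash
python3 - <<'E'
from h import *
a=read_camera("wrist"); s=state()
f=369/240
g=a["img"].astype(float).sum(2)
col=cv2.GaussianBlur(g,(9,1),0)[:,318]; gr=np.gradient(col); r1=135+gr[135:175].argmax(); r0=75+gr[75:105].argmin(); print("rows",r0,r1)
P=onz(a,318.5,r1,43+12); Q=onz(a,318.5,r0,41+12); t=np.array([-.1286,.9917,0])
print("shoulder dist behind tcp",(P-s["eef_pos"])@t,"knob back",(Q-s["eef_pos"])@t)
for r in(r0+12,r1-10,r1+15,r1+50):
    row=cv2.GaussianBlur(g,(3,5),0)[r]; gg=np.gradient(row); l=290+np.abs(gg[290:318]).argmax(); q=320+np.abs(gg[320:348]).argmax(); X=onz(a,(l+q)/2,r,43); print(r,l,q,"lat",(X-s["eef_pos"])@np.array([.9917,.1286,0]))
E
```

```text
rows 87 157
shoulder dist behind tcp 62.40840494478201 knob back 95.67182570255923
99 292 345 lat -0.5030430101934098
147 293 343 lat -0.7778947841819559
172 306 331 lat -0.5087566717754017
207 306 331 lat -0.5119305941455073
```

>>> jog_arm(
  motion=[
    [[15,0,1],0],
    [[35,0,2],0],
    [[55,0,3],0],
    [[70,0,3],0],
    [[78,0,3],0],
  ],
)

```text
t: 14.35
eef_pos: [563.2, 62.6, 48.6]
tcp_rot: [-3.141, 0.0, 1.701]
ft_force: [0.5, -1.1, 0.4]
opening: 0.6
grip_force: 0.0
```

>>> jog_arm(
  motion=[
    [[0,0,0],0],
    [[0,0,0],0],
    [[0,0,0],0],
    [[0,0,0],0],
    [[0,0,0],0],
  ],
  grip=1,
)

```text
t: 14.85
eef_pos: [563.6, 60.4, 48.6]
tcp_rot: [-3.142, 0.0, 1.699]
ft_force: [0.6, -1.6, 0.1]
opening: 0.289
grip_force: 30.0
```

>>> jog_arm(
  motion=[
    [[0,0,0],0],
    [[0,0,0],0],
    [[0,0,0],0],
  ],
)

```text
t: 15.15
eef_pos: [563.6, 60.7, 48.6]
tcp_rot: [3.142, 0.0, 1.7]
ft_force: [1.2, -0.9, -0.3]
opening: 0.288
grip_force: 30.0
```

```bash
python3 - <<'E'
from h import *
s=state(); print({k:np.round(s[k],3) for k in("t","eef_pos","tcp_rot","ft_force","moment","opening","grip_force")})
E
```

```text
{'t': np.float64(15.15), 'eef_pos': array([563.604,  60.745,  48.601]), 'tcp_rot': array([3.142, 0.   , 1.7  ]), 'ft_force': array([ 1.207, -0.894, -0.296]), 'moment': array([-0.201, -0.121,  0.032]), 'opening': np.float64(0.288), 'grip_force': np.float64(29.998)}
```

The knob is gripped: opening 0.288, about 27.4 mm. Now lifting to level the rod.

>>> jog_arm(
  motion=[
    [[0,0,-0.5],0],
    [[0,0,-1],0],
    [[0,0,-1],0],
    [[0,0,-1],0],
  ],
)

```text
t: 15.55
eef_pos: [563.5, 61.0, 49.6]
tcp_rot: [-3.141, 0.0, 1.7]
ft_force: [-0.0, -0.1, -1.4]
opening: 0.29
grip_force: 30.0
```

>>> jog_arm(
  motion=[
    [[0,0,-0.5],0],
    [[0,0,-1],0],
    [[0,0,-1],0],
    [[0,0,-1],0],
  ],
)

```text
t: 15.95
eef_pos: [563.5, 60.9, 50.6]
tcp_rot: [-3.142, 0.0, 1.7]
ft_force: [0.2, 1.2, -2.3]
opening: 0.289
grip_force: 30.0
```

>>> jog_arm(
  motion=[
    [[0,0,-0.5],0],
    [[0,0,-1],0],
    [[0,0,-1],0],
    [[0,0,-1],0],
  ],
)

```text
t: 16.35
eef_pos: [563.5, 60.9, 51.6]
tcp_rot: [-3.142, 0.0, 1.7]
ft_force: [0.1, -0.6, -2.8]
opening: 0.285
grip_force: 30.0
```

```bash
python3 - <<'E'
from h import *
s=state(); print({k:np.round(s[k],3) for k in("t","eef_pos","tcp_rot","ft_force","moment","opening","grip_force")})
a=read_camera("side"); cv2.imwrite("pics/lev.png",cv2.resize(a["img"][170:260,270:370],(700,600),interpolation=cv2.INTER_CUBIC))
E
```

```text
{'t': np.float64(16.35), 'eef_pos': array([563.547,  60.903,  51.618]), 'tcp_rot': array([-3.142,  0.   ,  1.7  ]), 'ft_force': array([ 0.1  , -0.63 , -2.797]), 'moment': array([ 0.172, -0.072,  0.007]), 'opening': np.float64(0.285), 'grip_force': np.float64(29.997)}
```

The moment is +0.17 N·m and fz about -2.5 N, matching the free weight of the cantilevered rod, so it hangs level and unloaded in the bore. Now pushing slowly.

>>> jog_arm(
  motion=[
    [[-1,0,0],0],
    [[-2,0,0],0],
    [[-3,0,0],0],
    [[-4,0,0],0],
    [[-5,0,0],0],
  ],
)

```text
t: 16.9
eef_pos: [564.2, 55.8, 51.6]
tcp_rot: [3.142, 0.0, 1.7]
ft_force: [-0.1, 0.0, -2.9]
opening: 0.288
grip_force: 30.0
```

>>> jog_arm(
  motion=[
    [[-1,0,0],0],
    [[-2,0,0],0],
    [[-3,0,0],0],
    [[-4,0,0],0],
    [[-5,0,0],0],
  ],
)

```text
t: 17.4
eef_pos: [564.9, 50.9, 51.6]
tcp_rot: [3.142, 0.0, 1.7]
ft_force: [-0.2, 0.5, -2.1]
opening: 0.292
grip_force: 30.0
```

```bash
python3 - <<'E'
from h import *
s=state(); print({k:np.round(s[k],3) for k in("t","eef_pos","tcp_rot","ft_force","moment","opening","grip_force")})
E
```

```text
{'t': np.float64(17.4), 'eef_pos': array([564.869,  50.913,  51.617]), 'tcp_rot': array([3.142, 0.   , 1.7  ]), 'ft_force': array([-0.168,  0.514, -2.091]), 'moment': array([ 0.218, -0.048,  0.052]), 'opening': np.float64(0.292), 'grip_force': np.float64(29.997)}
```

>>> jog_arm(
  motion=[
    [[-1,0,0],0],
    [[-2,0,0],0],
    [[-3,0,0],0],
    [[-4,0,0],0],
    [[-5,0,0],0],
  ],
)

```text
t: 17.9
eef_pos: [565.5, 45.9, 51.6]
tcp_rot: [-3.142, 0.0, 1.7]
ft_force: [0.2, 0.4, -3.3]
opening: 0.288
grip_force: 30.0
```

>>> jog_arm(
  motion=[
    [[-1,0,0],0],
    [[-2,0,0],0],
    [[-3,0,0],0],
    [[-4,0,0],0],
    [[-5,0,0],0],
  ],
)

```text
t: 18.4
eef_pos: [566.2, 41.0, 51.6]
tcp_rot: [3.142, 0.0, 1.7]
ft_force: [0.1, 1.0, -2.5]
opening: 0.287
grip_force: 30.0
```

>>> jog_arm(
  motion=[
    [[-0.8,0,0],0],
    [[-1.6,0,0],0],
    [[-2.4,0,0],0],
    [[-3.2,0,0],0],
    [[-4,0,0],0],
  ],
)

```text
t: 18.9
eef_pos: [566.7, 37.0, 51.6]
tcp_rot: [3.142, 0.0, 1.7]
ft_force: [-0.8, 1.0, -3.0]
opening: 0.288
grip_force: 30.0
```

```bash
python3 - <<'E'
from h import *
s=state(); print({k:np.round(s[k],3) for k in("t","eef_pos","tcp_rot","ft_force","moment","opening","grip_force")})
E
```

```text
{'t': np.float64(18.9), 'eef_pos': array([566.676,  37.039,  51.623]), 'tcp_rot': array([3.142, 0.   , 1.7  ]), 'ft_force': array([-0.752,  0.969, -2.974]), 'moment': array([ 0.21 , -0.052, -0.041]), 'opening': np.float64(0.288), 'grip_force': np.float64(29.997)}
```

>>> jog_arm(
  motion=[
    [[-0.8,0,0],0],
    [[-1.6,0,0],0],
    [[-2.4,0,0],0],
    [[-3.2,0,0],0],
    [[-4,0,0],0],
  ],
)

```text
t: 19.4
eef_pos: [567.2, 33.1, 51.6]
tcp_rot: [-3.142, 0.0, 1.7]
ft_force: [0.6, 0.5, -2.3]
opening: 0.289
grip_force: 30.0
```

>>> jog_arm(
  motion=[
    [[-0.8,0,0],0],
    [[-1.6,0,0],0],
    [[-2.4,0,0],0],
    [[-3.2,0,0],0],
    [[-4,0,0],0],
  ],
)

```text
t: 19.9
eef_pos: [567.7, 29.1, 51.6]
tcp_rot: [-3.142, 0.0, 1.7]
ft_force: [0.4, 0.3, -2.3]
opening: 0.287
grip_force: 30.0
```

>>> jog_arm(
  motion=[
    [[-0.8,0,0],0],
    [[-1.6,0,0],0],
    [[-2.4,0,0],0],
    [[-3.2,0,0],0],
    [[-4,0,0],0],
  ],
)

```text
t: 20.4
eef_pos: [567.9, 26.0, 51.5]
tcp_rot: [-3.141, -0.001, 1.7]
ft_force: [-0.8, 7.8, -1.3]
opening: 0.29
grip_force: 30.0
```

```bash
python3 - <<'E'
from h import *
s=state(); print({k:np.round(s[k],3) for k in("t","eef_pos","tcp_rot","ft_force","moment","opening","grip_force")})
E
```

```text
{'t': np.float64(20.4), 'eef_pos': array([567.857,  26.016,  51.528]), 'tcp_rot': array([-3.141e+00, -1.000e-03,  1.700e+00]), 'ft_force': array([-0.781,  7.837, -1.252]), 'moment': array([1.518, 0.017, 0.069]), 'opening': np.float64(0.29), 'grip_force': np.float64(29.996)}
```

The tip met the dowel at about 102 mm depth, 7.8 N, which fits its range. About 47 mm to go, pushing slowly.

>>> jog_arm(
  motion=[
    [[-0.5,0,0],0],
    [[-1,0,0],0],
    [[-1.5,0,0],0],
    [[-2,0,0],0],
    [[-2.5,0,0],0],
  ],
)

```text
t: 20.9
eef_pos: [568.2, 23.6, 51.5]
tcp_rot: [-3.141, -0.001, 1.7]
ft_force: [0.3, 7.7, -3.3]
opening: 0.288
grip_force: 30.0
```

```bash
python3 - <<'E'
from h import *
s=state(); print({k:np.round(s[k],3) for k in("t","eef_pos","tcp_rot","ft_force","moment","opening","grip_force")})
E
```

```text
{'t': np.float64(20.9), 'eef_pos': array([568.153,  23.577,  51.506]), 'tcp_rot': array([-3.141e+00, -1.000e-03,  1.700e+00]), 'ft_force': array([ 0.314,  7.731, -3.259]), 'moment': array([1.534, 0.068, 0.003]), 'opening': np.float64(0.288), 'grip_force': np.float64(29.996)}
```

Steady at 7.7 N, so the dowel is sliding with little rubbing. Continuing.

>>> jog_arm(
  motion=[
    [[-0.8,0,0],0],
    [[-1.6,0,0],0],
    [[-2.4,0,0],0],
    [[-3.2,0,0],0],
    [[-4,0,0],0],
  ],
)

```text
t: 21.4
eef_pos: [568.7, 19.6, 51.5]
tcp_rot: [-3.141, -0.001, 1.7]
ft_force: [-0.4, 8.1, -2.4]
opening: 0.286
grip_force: 30.0
```

>>> jog_arm(
  motion=[
    [[-0.8,0,0],0],
    [[-1.6,0,0],0],
    [[-2.4,0,0],0],
    [[-3.2,0,0],0],
    [[-4,0,0],0],
  ],
)

```text
t: 21.9
eef_pos: [569.2, 15.7, 51.5]
tcp_rot: [-3.141, -0.001, 1.7]
ft_force: [-0.6, 8.0, -2.4]
opening: 0.288
grip_force: 30.0
```

>>> jog_arm(
  motion=[
    [[-0.8,0,0],0],
    [[-1.6,0,0],0],
    [[-2.4,0,0],0],
    [[-3.2,0,0],0],
    [[-4,0,0],0],
  ],
)

```text
t: 22.4
eef_pos: [569.7, 11.7, 51.5]
tcp_rot: [-3.141, -0.001, 1.7]
ft_force: [-0.3, 8.5, -2.2]
opening: 0.286
grip_force: 30.0
```

```bash
python3 - <<'E'
from h import *
s=state(); print({k:np.round(s[k],3) for k in("t","eef_pos","tcp_rot","ft_force","moment","opening","grip_force")})
E
```

```text
{'t': np.float64(22.4), 'eef_pos': array([569.68 ,  11.676,  51.485]), 'tcp_rot': array([-3.141e+00, -1.000e-03,  1.700e+00]), 'ft_force': array([-0.295,  8.543, -2.195]), 'moment': array([1.589, 0.031, 0.062]), 'opening': np.float64(0.286), 'grip_force': np.float64(29.996)}
```

>>> jog_arm(
  motion=[
    [[-0.8,0,0],0],
    [[-1.6,0,0],0],
    [[-2.4,0,0],0],
    [[-3.2,0,0],0],
    [[-4,0,0],0],
  ],
)

```text
t: 22.9
eef_pos: [570.2, 7.7, 51.5]
tcp_rot: [-3.141, -0.001, 1.7]
ft_force: [-1.3, 7.6, -1.3]
opening: 0.287
grip_force: 30.0
```

>>> jog_arm(
  motion=[
    [[-0.8,0,0],0],
    [[-1.6,0,0],0],
    [[-2.4,0,0],0],
    [[-3.2,0,0],0],
    [[-4,0,0],0],
  ],
)

```text
t: 23.4
eef_pos: [570.7, 3.8, 51.5]
tcp_rot: [-3.141, -0.001, 1.7]
ft_force: [-0.6, 8.5, -1.7]
opening: 0.287
grip_force: 30.0
```

>>> jog_arm(
  motion=[
    [[-0.8,0,0],0],
    [[-1.6,0,0],0],
    [[-2.4,0,0],0],
    [[-3.2,0,0],0],
    [[-4,0,0],0],
  ],
)

```text
t: 23.9
eef_pos: [571.2, -0.2, 51.5]
tcp_rot: [-3.141, -0.001, 1.7]
ft_force: [-1.1, 7.5, -1.9]
opening: 0.285
grip_force: 30.0
```

```bash
python3 - <<'E'
from h import *
s=state(); print({k:np.round(s[k],3) for k in("t","eef_pos","tcp_rot","ft_force","moment","opening","grip_force")})
E
```

```text
{'t': np.float64(23.9), 'eef_pos': array([ 5.7122e+02, -1.8900e-01,  5.1500e+01]), 'tcp_rot': array([-3.141e+00, -1.000e-03,  1.700e+00]), 'ft_force': array([-1.093,  7.479, -1.864]), 'moment': array([1.582, 0.016, 0.095]), 'opening': np.float64(0.285), 'grip_force': np.float64(29.996)}
```

>>> jog_arm(
  motion=[
    [[-0.8,0,0],0],
    [[-1.6,0,0],0],
    [[-2.4,0,0],0],
    [[-3.2,0,0],0],
    [[-4,0,0],0],
  ],
)

```text
t: 24.4
eef_pos: [571.7, -4.2, 51.5]
tcp_rot: [-3.141, -0.001, 1.7]
ft_force: [-0.0, 7.8, -2.7]
opening: 0.289
grip_force: 30.0
```

>>> jog_arm(
  motion=[
    [[-0.8,0,0],0],
    [[-1.6,0,0],0],
    [[-2.4,0,0],0],
    [[-3.2,0,0],0],
    [[-4,0,0],0],
  ],
)

```text
t: 24.9
eef_pos: [572.2, -8.1, 51.5]
tcp_rot: [-3.141, -0.001, 1.7]
ft_force: [-0.6, 8.8, -2.2]
opening: 0.285
grip_force: 30.0
```

>>> jog_arm(
  motion=[
    [[-0.6,0,0],0],
    [[-1.2,0,0],0],
    [[-1.8,0,0],0],
    [[-2.4,0,0],0],
    [[-3,0,0],0],
  ],
)

```text
t: 25.4
eef_pos: [572.6, -11.1, 51.5]
tcp_rot: [-3.141, -0.001, 1.7]
ft_force: [-1.3, 7.6, -2.3]
opening: 0.29
grip_force: 30.0
```

```bash
python3 - <<'E'
from h import *
s=state(); print({k:np.round(s[k],3) for k in("t","eef_pos","tcp_rot","ft_force","moment","opening","grip_force")})
E
```

```text
{'t': np.float64(25.4), 'eef_pos': array([572.624, -11.094,  51.484]), 'tcp_rot': array([-3.141e+00, -1.000e-03,  1.700e+00]), 'ft_force': array([-1.305,  7.591, -2.295]), 'moment': array([1.554, 0.058, 0.108]), 'opening': np.float64(0.29), 'grip_force': np.float64(29.996)}
```

>>> jog_arm(
  motion=[
    [[-0.4,0,0],0],
    [[-0.8,0,0],0],
    [[-1.2,0,0],0],
    [[-1.6,0,0],0],
    [[-2,0,0],0],
  ],
)

```text
t: 25.9
eef_pos: [572.9, -13.1, 51.5]
tcp_rot: [-3.141, -0.001, 1.7]
ft_force: [-0.5, 8.2, -0.9]
opening: 0.287
grip_force: 30.0
```

>>> jog_arm(
  motion=[
    [[-0.4,0,0],0],
    [[-0.8,0,0],0],
    [[-1.2,0,0],0],
    [[-1.5,0,0],0],
  ],
)

```text
t: 26.3
eef_pos: [573.1, -14.6, 51.5]
tcp_rot: [-3.141, -0.001, 1.7]
ft_force: [-1.0, 7.6, -2.0]
opening: 0.289
grip_force: 30.0
```

>>> jog_arm(
  motion=[
    [[-0.4,0,0],0],
    [[-0.7,0,0],0],
    [[-1,0,0],0],
    [[-1,0,0],0],
  ],
)

```text
t: 26.7
eef_pos: [573.2, -15.6, 51.5]
tcp_rot: [-3.141, -0.001, 1.7]
ft_force: [-0.7, 7.8, -2.8]
opening: 0.289
grip_force: 30.0
```

```bash
python3 - <<'E'
from h import *
a=read_camera("wrist"); b=read_camera("scene"); s=state()
w=np.zeros((600,800,3),np.uint8); w[:400,:400]=cv2.resize(a["img"][80:280,220:420],(400,400),interpolation=cv2.INTER_CUBIC); w[:390,405:800]=cv2.resize(b["img"][160:238,220:299],(395,390),interpolation=cv2.INTER_CUBIC); cv2.imwrite("pics/near.png",w)
print(s["t"],s["eef_pos"].round(2),s["ft_force"].round(1))
for z in(58,): print("face px",proj(a,[576.3,-36.2,72]))
E
```

```text
26.8 [573.2  -15.58  51.49] [-0.8  7.6 -1.9]
face px [320.18589871 317.02394283]
```

View pics/near.png

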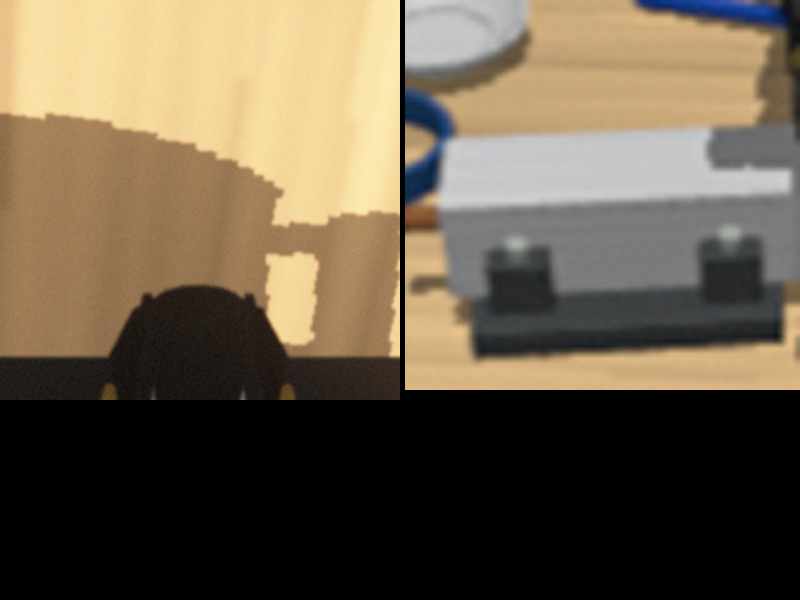

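The dowel now stands out at the far side (brown, at (422,215) in the right view). The last millimetres go step by step until the force rises.

>>> jog_arm(
  motion=[
    [[-0.3,0,0],0],
    [[-0.6,0,0],0],
    [[-0.9,0,0],0],
    [[-1.2,0,0],0],
  ],
)

```text
t: 27.2
eef_pos: [573.3, -16.7, 51.5]
tcp_rot: [-3.141, -0.001, 1.7]
ft_force: [-0.5, 7.8, -2.2]
opening: 0.289
grip_force: 30.0
```

>>> jog_arm(
  motion=[
    [[-0.3,0,0],0],
    [[-0.6,0,0],0],
    [[-0.9,0,0],0],
    [[-1,0,0],0],
  ],
)

```text
t: 27.6
eef_pos: [573.5, -17.7, 51.5]
tcp_rot: [-3.141, -0.001, 1.7]
ft_force: [-0.7, 6.9, -1.5]
opening: 0.284
grip_force: 30.0
```

>>> jog_arm(
  motion=[
    [[-0.3,0,0],0],
    [[-0.6,0,0],0],
    [[-0.9,0,0],0],
    [[-1,0,0],0],
  ],
)

```text
t: 28.0
eef_pos: [573.6, -18.7, 51.5]
tcp_rot: [-3.141, -0.001, 1.7]
ft_force: [-1.2, 8.6, -2.2]
opening: 0.287
grip_force: 30.0
```

>>> jog_arm(
  motion=[
    [[-0.3,0,0],0],
    [[-0.6,0,0],0],
    [[-0.8,0,0],0],
    [[-0.8,0,0],0],
  ],
)

```text
t: 28.4
eef_pos: [573.7, -19.5, 51.5]
tcp_rot: [-3.141, -0.001, 1.7]
ft_force: [-0.4, 8.2, -2.4]
opening: 0.286
grip_force: 30.0
```

>>> jog_arm(
  motion=[
    [[-0.3,0,0],0],
    [[-0.6,0,0],0],
    [[-0.8,0,0],0],
    [[-0.8,0,0],0],
  ],
)

```text
t: 28.8
eef_pos: [573.8, -20.3, 51.5]
tcp_rot: [-3.141, -0.001, 1.7]
ft_force: [-1.0, 6.7, -2.0]
opening: 0.286
grip_force: 30.0
```

>>> jog_arm(
  motion=[
    [[-0.3,0,0],0],
    [[-0.6,0,0],0],
    [[-0.8,0,0],0],
    [[-0.8,0,0],0],
  ],
)

```text
t: 29.2
eef_pos: [573.9, -20.9, 51.5]
tcp_rot: [-3.141, -0.001, 1.7]
ft_force: [0.5, 10.5, -2.1]
opening: 0.291
grip_force: 30.0
```

>>> jog_arm(
  motion=[
    [[-0.2,0,0],0],
    [[-0.4,0,0],0],
    [[-0.4,0,0],0],
  ],
)

```text
t: 29.5
eef_pos: [573.8, -20.9, 51.5]
tcp_rot: [-3.14, -0.002, 1.7]
ft_force: [-0.8, 14.1, -1.9]
opening: 0.286
grip_force: 30.0
```

The force rose to 14 N with no further motion, so the shoulder is seated. I'll relax the push and then open.

>>> jog_arm(
  motion=[
    [[0.4,0,0],0],
    [[0.8,0,0],0],
    [[1.2,0,0],0],
    [[1.2,0,0],0],
  ],
)

```text
t: 29.9
eef_pos: [574.0, -20.8, 51.5]
tcp_rot: [-3.141, -0.0, 1.7]
ft_force: [-1.0, 5.9, -1.5]
opening: 0.291
grip_force: 30.0
```

>>> jog_arm(
  motion=[
    [[0,0,0],0],
    [[0,0,0],0],
    [[0,0,0],0],
    [[0,0,0],0],
    [[0,0,0],0],
  ],
  grip=0.4,
)

```text
t: 30.4
eef_pos: [574.3, -21.4, 51.7]
tcp_rot: [3.141, 0.0, 1.7]
ft_force: [-0.5, -0.3, -0.3]
opening: 0.59
grip_force: 0.0
```

>>> jog_arm(
  motion=[
    [[0,0,-15],0],
    [[0,0,-40],0],
    [[0,0,-70],0],
    [[0,0,-95],0],
    [[0,0,-110],0],
  ],
)

```text
t: 30.9
eef_pos: [574.6, -21.3, 163.7]
tcp_rot: [3.139, 0.001, 1.7]
ft_force: [0.6, -0.4, -0.5]
opening: 0.6
grip_force: 0.0
```

>>> jog_arm(
  motion=[
    [[-15,0,0],0],
    [[-30,0,0],0],
    [[-40,0,0],0],
    [[-40,0,0],0],
    [[-40,0,0],0],
  ],
)

```text
t: 31.4
eef_pos: [579.1, -61.4, 160.8]
tcp_rot: [-3.14, -0.001, 1.699]
ft_force: [-0.6, -0.4, -0.1]
opening: 0.598
grip_force: 0.0
```

```bash
python3 - <<'E'
from h import *
a=read_camera("wrist"); b=read_camera("scene"); s=state()
w=np.zeros((600,800,3),np.uint8); w[:400,:400]=cv2.resize(a["img"][130:270,250:390],(400,400),interpolation=cv2.INTER_CUBIC); w[:390,405:800]=cv2.resize(b["img"][155:250,210:306],(395,390),interpolation=cv2.INTER_CUBIC); cv2.imwrite("pics/end.png",w)
print(s["t"],s["eef_pos"].round(2),s["ft_force"].round(1))
E
```

```text
31.5 [579.18 -60.71 161.12] [-0.7 -0.7 -0.4]
```

View pics/end.png

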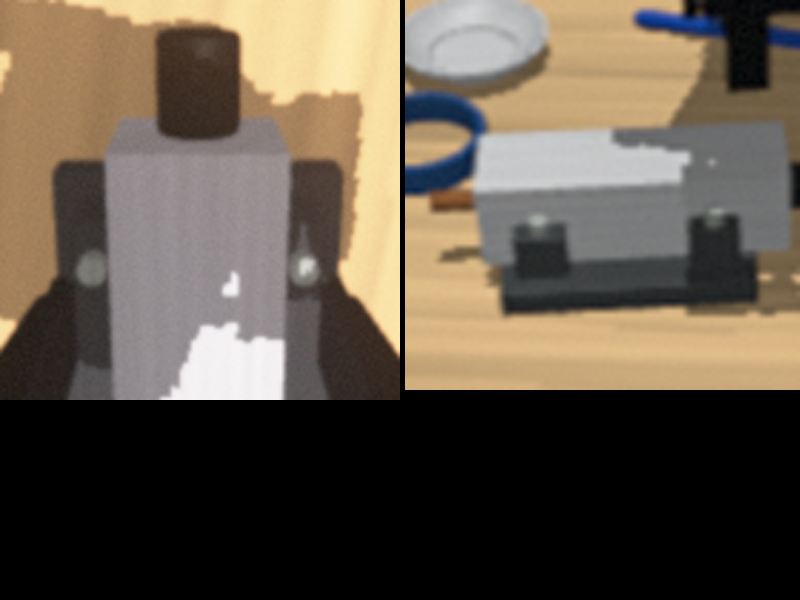

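The left view shows the knob against the face, its front edge at (198,138) and centred on the block. The right view shows the dowel out of the far side at (452,200). A quick check of the seating gap by numbers.

```bash
python3 - <<'E'
from h import *
a=read_camera("wrist"); d=np.array([.1286,-.9917,0])
g=cv2.GaussianBlur(a["img"],(5,1),0).astype(float).sum(2)[:,315:323].mean(1); gr=np.gradient(g)
print(gr[132:190].round(0).tolist())
r0=132+gr[132:150].argmin(); r1=165+gr[165:182].argmax(); r2=r1+3+gr[r1+3:190].argmax(); print(r0,r1,r2)
F=onz(a,319,r2,72)@d
for z in(57,58,59): print(z,"shoulder-face",onz(a,319,r1,z)@d-F,"back-face",onz(a,319,r0,z)@d-F)
E
```

```text
[-1.0, -0.0, 1.0, -7.0, -38.0, -82.0, -102.0, -99.0, -82.0, -40.0, -3.0, 9.0, 12.0, 8.0, 0.0, -5.0, -11.0, -9.0, -8.0, -9.0, -4.0, -2.0, -0.0, -2.0, -4.0, 0.0, 1.0, -1.0, -1.0, -1.0, 0.0, -1.0, -2.0, -2.0, -2.0, -2.0, -2.0, 0.0, 1.0, -3.0, -1.0, 1.0, -0.0, -1.0, -2.0, 8.0, 50.0, 87.0, 71.0, 28.0, 8.0, 15.0, 22.0, 16.0, 6.0, -1.0, -0.0, -0.0]
138 179 184
57 shoulder-face -0.8360507954298839 back-face -37.5480670515427
58 shoulder-face -1.07456477459435 back-face -37.63901286392033
59 shoulder-face -1.313078753758802 back-face -37.729958676297954
```

The measured gap is about 1 mm, within the pixel error. The force stop and the grip geometry (hand 15.4 mm from the face, shoulder 15.6 mm ahead of the grasp) both indicate the shoulder is seated. Handing in.

```bash
python3 -c "
from cell import job_done; print(job_done())"
```

```text
the job is handed in; nothing more can be done
None
```

I pushed the rod home, with its shoulder against the block as far as force and camera checks show, the dowel stands out of the far side, and the hand is clear; the job was handed in at about 31.5 s, but no verdict came back.

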